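Put the wide bench scraper away in its dock

ROBOT

A 6-joint arm with a two-finger parallel gripper is mounted at the origin on a cart in front of the work surface, level with it; the furniture and walls round the work are solid. World frame = base frame: x ahead of the robot, y to its left, z up, the work surface at z = 0. Lengths are in m, angles in rad, forces in N, time in s.
With the tool pointing down it reaches from about 0.4 to 0.825 m from the base axis. Payload 7 kg.
Tool frame: the origin (TCP) lies at the very end of the fingers, on their centre line; the grasp point (between the pads) lies 19 mm behind it; z points along the fingers, y is the line along which they close (so a half turn about z gives the same grasp; the last joint's range is limited). The gripper opens to 85 mm and grips with 20 to 120 N. Pads are 22 mm wide; open, the fingers measure 114 mm over their backs; the gripper's body (76 mm by 85 mm) begins 54 mm behind the grasp point. The pads swing forward as they close: fully open they stand 13 mm farther back than shut.
Start: joints at [-0.916, 0.359, 0.012, 0, -1.224, -0.288], TCP at [0.242, -0.63, 0.231] pointing down, gripper open.
Joint ranges: [-3.07, 3.07], [-1.43, 2.12], [-1.02, 1.25], [-3.03, 1.67], [-3.05, -0], [-3.03, 3.03]. Speed limits (rad/s): [2.39, 2.39, 3.01, 3.14, 3.14, 3.14].

INTERFACE

Orientations are given as a unit quaternion [x, y, z, w].
In Python, from station import arm gives the robot as it stands.
- The arm moves only by the tool play_rows, never from a script. Its arguments are lists of equal length, an entry for each row: "travel": the shift along the tool's x, y, z in cm, a list of three; "dr": the turn, a rotation vector about the tool's x, y, z in degrees, a list of three; "fingers": the finger opening in cm, from 0 to 8.54. In form: {"travel": [[tx, ty, tz], ...], "dr": [[rx, ry, rz], ...], "fingers": [fingers, ...]}. A call has 1 to 8 rows; each row is the pose to reach, as a shift and turn from the pose commanded when the call began, along the tool's axes at that moment; what a row does not reach only later rows make up. A row lasts 1/10 s, in which the tool goes at most 50 mm and 8.59 degrees, less where a joint would pass 70% of its speed; a pose out of reach is approached as far as the arm can. A call with a gripper value outside its range is refused whole. The fingers move at their own pace and stop on an object; "force" is the grip in N (left out, the last holds). Time passes only in rows, so rows that repeat a pose let the fingers close. It gives the time, the measured TCP pose, the force, the opening and the grip force at its end, in the units of the state.
- arm.state(): the state, without advancing time (a new reading comes with each control period).
- arm.snapshot(name): name is "side" or "top" or "wrist"; returns the picture (420x560x3 uint8, blue, green, red); there is no depth.
- arm.calibration(name): a dict with "camera_matrix" (3x3 intrinsics, pixels), "pose" (4x4, takes a point from camera to world coordinates); the wrist camera has in their place "mount" (4x4, takes a point from camera to tool coordinates, whose origin is the TCP and whose axes are the flange's). Camera axes: x right, y up, looking along -z (the intrinsics and any distortion apply to the point x, -y, -z); pixel columns grow to the right and rows downward; lengths in m; the calibration is good to about 2 mm. A picture is of the moment at which its call begins: read the wrist's pose just before it. calibration takes no time and is no camera call.
- arm.finish_job(): hands the job in; it is judged then, once.
Trained networks look in the newest picture that a camera, given by its name, has taken for a name from the list of things; names that differ only in an ending like _2 or _b are one class to them, and where a whole thing is asked for, a point or a joint stands for the part that bears it (a point fixed in the world has none). Each returns a list of dicts, best first, with "p" (0 to 1); they miss things now and then, are a little off and sometimes report something else, mostly with a low value. They report only what shows in the picture. A call takes as long as a camera call.
- arm.regions_of(target, camera): "region" (420x560 bool, what is visible of it).
- arm.landmark_of(target, camera): "point" ([x, y, z] in m, in world coordinates, good to about 4 mm: a listed point, or the origin of a listed thing).
The state is a dict: "time": time; "qpos": joint angles; "joint_velocities": joint speeds; "tau": joint torques, N m; "tool_pos": TCP position; "tool_rot": TCP orientation; "wrist_force": force on the tool from outside, world axes, zero at the start; "wrist_torque": the same for the moment, N m; "finger_gap": finger opening in m; "gripper_force": force on a finger pad.
Only numpy, scipy, OpenCV 4.12 (cv2) and the standard library are available. Lean on these libraries where they do the work, as an engineer would, in place of code of your own. Each camera call takes 0.05 s, during which the arm holds its last target. There are 200 camera calls.

TASK

Put the wider of the two wooden bench scrapers away: slide it flat along the worktop, without lifting it, blade first into the slot of the dark wooden dock until it is fully home, then push the dock's bolt all the way across behind it. Leave the narrower scraper and the other things on the worktop where they are.

Things in the scene. Friction and masses are not known exactly. Their poses are not given: they have to be found in the camera images.
- scraper_wide: Wide bench scraper, pale wood, 0.2 kg, lying flat. 84 mm long (x) by 100 mm wide (y), too wide to pinch. Origin: centre of its underside; +x points to its blade edge (steel tip, x=+42 mm). Blade 10 mm thick. At the rear a 24 mm high darker handle bar runs over the full width, upright rear face at x=-42 mm, sloping down from x=-18 mm to the blade at x=+2 mm.
- scraper_narrow: Narrow bench scraper: same shape, length and heights, but only 76 mm wide (y). Same origin and axes. To be left alone.
- dock: Dark wooden dock fixed to the worktop, 26 mm high, no floor. Origin: on the worktop, on the slot's centre line; the slot is entered along +x. Cheeks: inner faces y=+-53 mm, outer +-69 mm, from x=-72 mm; flared ends before them, about 130 mm apart at their tips, x=-98 mm, outermost y=+-77 mm. Roof over x=-3 to +35 mm, its underside at z=15 mm; back stop face x=+35 mm.
- dock_home (a point): Where the wide scraper's origin lies when it is fully home, blade against the back stop: dock x=-7 mm, y=0, z=0. Axes as the dock's; the scraper's x axis is then along the dock's and its rear face at dock x=-49 mm.
- bolt (a joint): Steel slide bolt on the dock's +y cheek, m: 0 drawn back (open), 0.028 fully across (closed, at its stop). Closes towards the dock's -y with about 2 N. A 10 mm square rod, z=6 to 16 mm, centred on dock x=-58 mm; tip at dock y = 56 mm minus the value. Closed, it stands 4 mm behind the rear face of a home scraper; it jams if the scraper is not home.
- bolt_knob (a point): Centre of the 18 mm ball on the bolt's upright steel knob, 47 mm above the worktop, at dock x=-58 mm, dock y = 108 mm minus the bolt's value. Stem 12 mm thick, free from 17 mm above the worktop up. Moves with the bolt; push or pinch it.
- mug: Pale mug, 88 mm high, bystander. Origin at its underside.
- bowl: White bowl, 150 mm across, 65 mm high, bystander. Origin at its underside.
- tomato: Red tomato, 62 mm, bystander. Origin at its underside.

How it is judged:
By the outcome, as a careful person would: the job done as asked, in the order asked, and still so for the second after the job is handed in, with the robot touching nothing.
It also fails if it takes over 58 s, if anything falls off the work surface, if the arm or the gripper's body presses on something with over 40 N, if the wrist force passes 120 N, or if a joint passes its speed limit or range.

## Working session

There is one attempt and no reset: what is moved stays moved. The work goes in short steps, Python scripts to look and compute and a tool call to move; the robot and the scene stay as the last step left them, time stands still between calls to the robot, and variables do not carry over. Pictures are saved under pics/ and viewed, at most 10 in all, crops included, and the job is handed in when it is done.

Besides the shell and the picture viewer there is one more tool, called after "Call:" by a JSON object that holds its "api" and its "payload". play_rows: Moves the arm, as the interface text tells. Its arguments: {"type":"object","properties":{"travel":{"type":"array"},"dr":{"type":"array"},"fingers":{"type":"array"},"force":{"type":"number"}},"required":["travel","dr","fingers"]}

```bash
mkdir -p pics; python3 - <<'E'
from station import arm
import cv2,numpy as np
s=arm.state();print(s['time'],s['tool_pos'],s['tool_rot'],s['finger_gap'])
for c in("top","side"):
    im=arm.snapshot(c);cv2.imwrite(f"pics/{c}0.png",im)
    for t in("scraper_wide","scraper_narrow","dock","dock_home","bolt_knob","mug","bowl","tomato"):
        print(c,t,[(np.round(d['point'],3).tolist(),round(d['p'],2)) for d in arm.landmark_of(t,c)[:3]])
    print(np.round(arm.calibration(c)['pose'],3).tolist())
E
```

```text
0.0 [ 0.24185598 -0.62966509  0.23033865] [-1.82273323e-01  9.83247538e-01  8.18053973e-04 -2.15108658e-04] 0.0855373646993878
top scraper_wide [([0.508, -0.104, 0.002], 0.72)]
top scraper_narrow [([0.373, -0.333, -0.002], 0.64)]
top dock [([0.6, -0.3, 0.0], 0.77)]
top dock_home [([0.594, -0.296, 0.001], 0.9)]
top bolt_knob []
top mug [([0.42, 0.098, -0.0], 0.76)]
top bowl [([0.454, 0.297, -0.001], 0.67)]
top tomato [([0.5, -0.471, -0.005], 0.9)]
[[-0.018, 0.986, -0.166, 0.365], [-1.0, -0.018, -0.002, -0.082], [-0.005, 0.166, 0.986, 1.043], [0.0, 0.0, 0.0, 1.0]]
side scraper_wide [([0.509, -0.105, 0.002], 0.96)]
side scraper_narrow [([0.372, -0.332, 0.001], 0.8)]
side dock [([0.598, -0.305, -0.004], 0.66)]
side dock_home [([0.599, -0.294, 0.001], 0.63)]
side bolt_knob [([0.592, -0.178, 0.044], 0.68)]
side mug [([0.42, 0.091, 0.004], 0.96)]
side bowl [([0.454, 0.298, -0.0], 0.9), ([0.595, -0.18, 0.047], 0.24)]
side tomato [([0.501, -0.473, -0.002], 0.52)]
[[-0.998, -0.051, 0.023, 0.554], [0.052, -0.683, 0.728, 0.731], [-0.022, 0.728, 0.685, 0.811], [0.0, 0.0, 0.0, 1.0]]
```

View pics/top0.png

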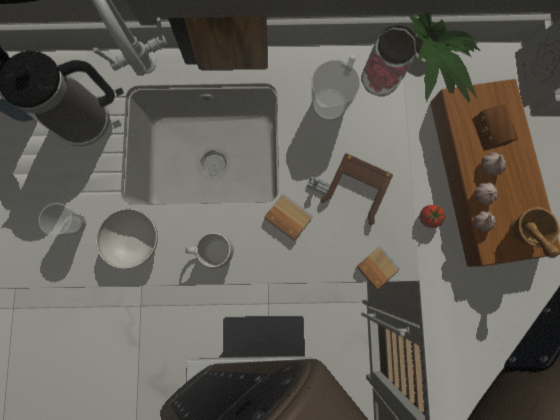

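View pics/side0.png

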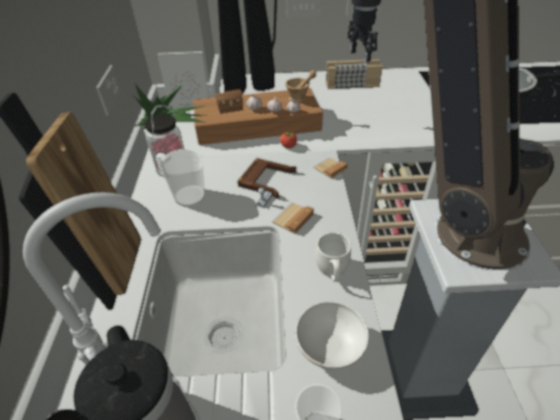

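```bash
python3 - <<'E'
from station import arm
import cv2,numpy as np
im=cv2.imread("pics/top0.png")
cv2.imwrite("pics/crop0.png",cv2.resize(im[135:295,250:450],None,fx=3.7,fy=3.7,interpolation=cv2.INTER_CUBIC))
arm.snapshot("top")
K=arm.calibration("top")["camera_matrix"];T=np.array(arm.calibration("top")["pose"]);print(K, {k:v for k,v in arm.calibration('top').items() if k not in('pose','camera_matrix')})
for t in("scraper_wide","scraper_narrow"):
    r=arm.regions_of(t,"top")
    for d in r[:2]:
        c=max(cv2.findContours(d["region"].astype(np.uint8),0,2)[0],key=cv2.contourArea)
        b=cv2.boxPoints(cv2.minAreaRect(c));
        w=[]
        for u,v in b:
            ray=T[:3,:3]@np.array([(u-K[0][2])/K[0][0],-(v-K[1][2])/K[1][1],-1]);w.append((T[:3,3]+ray*(0.012-T[2,3])/ray[2])[:2])
        print(t,d['p'],b.round(1).tolist(),np.round(w,3).tolist())
print(np.round(arm.calibration("wrist")["mount"],3).tolist())
E
```

```text
[[396.59322333   0.         278.49284638]
 [  0.         396.59322333 205.28416153]
 [  0.           0.           1.        ]] {}
scraper_wide 0.81 [[263.3999938964844, 217.39999389648438], [283.20001220703125, 191.5], [313.5, 214.6999969482422], [293.70001220703125, 240.60000610351562]] [[0.507, -0.04], [0.575, -0.094], [0.511, -0.172], [0.445, -0.119]]
scraper_narrow 0.6 [[354.8999938964844, 266.70001220703125], [378.70001220703125, 244.39999389648438], [401.0, 268.20001220703125], [377.1000061035156, 290.5]] [[0.375, -0.274], [0.431, -0.338], [0.369, -0.392], [0.314, -0.327]]
[[-0.001, 0.959, 0.283, 0.072], [1.0, 0.001, 0.0, -0.0], [0.0, 0.283, -0.959, -0.143], [0.0, 0.0, 0.0, 1.0]]
```

View pics/crop0.png

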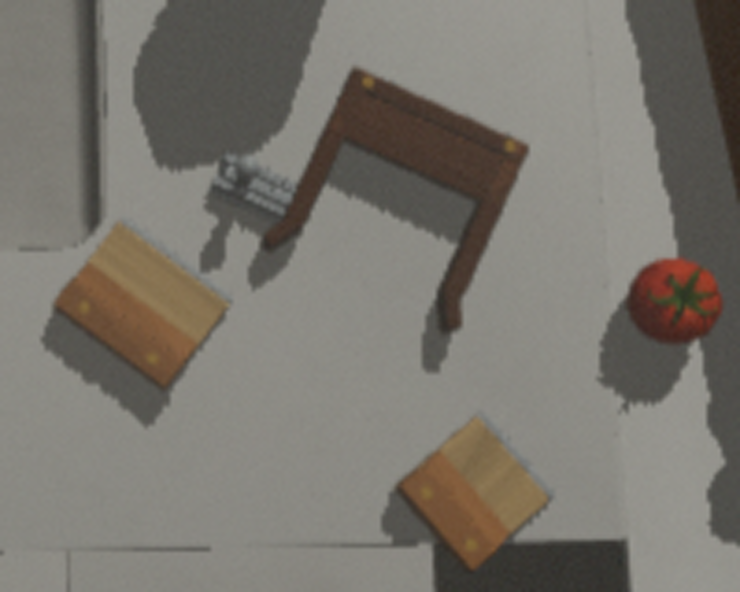

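```bash
cat > h.py <<'E'
from station import arm
import cv2,numpy as np
from scipy.spatial.transform import Rotation as R
def rows(x,y,z,yaw):
    """shift (cm) and turn (deg) from the present pose to TCP xyz, tool pointing down, tool x at yaw deg"""
    s=arm.state();R0=R.from_quat(s["tool_rot"])
    a=np.radians(yaw);X=[np.cos(a),np.sin(a),0];Z=[0,0,-1]
    Rt=R.from_matrix(np.c_[X,np.cross(Z,X),Z])
    print("t",round(s["time"],2),"travel",np.round(R0.inv().apply(np.r_[x,y,z]-s["tool_pos"])*100,2).tolist(),"dr",np.round((R0.inv()*Rt).as_rotvec(degrees=True),2).tolist())
def show():
    s=arm.state();X=R.from_quat(s["tool_rot"]).as_matrix()[:,0]
    print(round(s["time"],2),"tcp",np.round(s["tool_pos"],4),"yaw",round(np.degrees(np.arctan2(X[1],X[0])),1),"F",np.round(s["wrist_force"],1),"gap",round(s["finger_gap"],4),"q",np.round(s["qpos"],2))
def wristpose():
    s=arm.state();T=np.eye(4);T[:3,:3]=R.from_quat(s["tool_rot"]).as_matrix();T[:3,3]=s["tool_pos"]
    return T@np.array(arm.calibration("wrist")["mount"])
def px2w(uv,z,T,cam):
    K=np.array(arm.calibration(cam)["camera_matrix"]);o=[]
    for u,v in np.atleast_2d(uv):
        r=T[:3,:3]@np.array([(u-K[0,2])/K[0,0],-(v-K[1,2])/K[1,1],-1]);o.append((T[:3,3]+r*(z-T[2,3])/r[2])[:2])
    return np.array(o)
def look(name,cam="wrist",things=()):
    T=wristpose() if cam=="wrist" else np.array(arm.calibration(cam)["pose"])
    im=arm.snapshot(cam);cv2.imwrite(f"pics/{name}.png",im);np.save(f"pics/{name}.npy",T)
    for t in things:print(t,[(np.round(d['point'],4).tolist(),round(d['p'],2)) for d in arm.landmark_of(t,cam)[:2]])
    return T,im
E
python3 -c "
from h import *
show();rows(.49,-.092,.2,-128.5)"
```

```text
1.05 tcp [ 0.242  -0.6301  0.2313] yaw -159.0 F [ 0.2  0.5 -0. ] gap 0.0854 q [-0.92  0.36  0.01  0.   -1.22 -0.29]
t 1.05 travel [-42.45, 41.34, 3.13] dr [0.0, -0.0, -30.48]
```

Call:
{"api": "play_rows", "payload": {"travel": [[-42.4, 41.3, 3.1], [-42.4, 41.3, 3.1], [-42.4, 41.3, 3.1], [-42.4, 41.3, 3.1], [-42.4, 41.3, 3.1], [-42.4, 41.3, 3.1], [-42.4, 41.3, 3.1], [-42.4, 41.3, 3.1]], "dr": [[0, 0, -30.5], [0, 0, -30.5], [0, 0, -30.5], [0, 0, -30.5], [0, 0, -30.5], [0, 0, -30.5], [0, 0, -30.5], [0, 0, -30.5]], "fingers": [6.5, 6.5, 6.5, 6.5, 6.5, 6.5, 6.5, 6.5], "force": 20}}

```text
time: 1.85
tool_pos: [0.4097, -0.2655, 0.2107]
tool_rot: [-0.435, 0.901, -0.0, 0.0]
wrist_force: [1.6, -0.5, 0.2]
finger_gap: 0.0651
gripper_force: 0.0
```

```bash
python3 -c "
from h import *
show();rows(.49,-.092,.2,-128.5)"
```

```text
1.85 tcp [ 0.4097 -0.2655  0.2107] yaw -128.5 F [ 1.6 -0.5  0.2] gap 0.0651 q [-0.17  0.06 -0.42  0.   -1.09 -0.5 ]
t 1.85 travel [-18.57, 4.51, 1.08] dr [-0.06, 0.02, 0.02]
```

Call:
{"api": "play_rows", "payload": {"travel": [[-18.6, 4.5, 1.1], [-18.6, 4.5, 1.1], [-18.6, 4.5, 1.1], [-18.6, 4.5, 1.1], [-18.6, 4.5, 1.1], [-18.6, 4.5, 1.1], [-18.6, 4.5, 1.1]], "dr": [[0, 0, 0], [0, 0, 0], [0, 0, 0], [0, 0, 0], [0, 0, 0], [0, 0, 0], [0, 0, 0]], "fingers": [6.5, 6.5, 6.5, 6.5, 6.5, 6.5, 6.5]}}

```text
time: 2.55
tool_pos: [0.4894, -0.0941, 0.1994]
tool_rot: [-0.435, 0.901, 0.0, -0.0]
wrist_force: [-0.3, -0.2, -0.0]
finger_gap: 0.0652
gripper_force: 0.0
```

```bash
python3 -c "
from h import *
show();T,im=look('w1','wrist',['scraper_wide','dock','dock_home','bolt_knob'])
for d in arm.regions_of('scraper_wide','wrist')[:1]:
    c=max(cv2.findContours(d['region'].astype(np.uint8),0,2)[0],key=cv2.contourArea);b=cv2.boxPoints(cv2.minAreaRect(c));print(d['p'],b.round(),px2w(b,.01,T,'wrist').round(4).tolist())
"
```

```text
2.55 tcp [ 0.4894 -0.0941  0.1994] yaw -128.5 F [-0.3 -0.2 -0. ] gap 0.0652 q [ 0.21  0.09 -0.42  0.   -1.06 -0.88]
scraper_wide [([0.5062, -0.1066, 0.0019], 0.8)]
dock [([0.603, -0.2982, 0.0016], 0.8)]
dock_home []
bolt_knob [([0.5957, -0.1766, 0.0499], 0.7)]
0.95 [[208. 128.]
 [300. 128.]
 [300. 236.]
 [208. 236.]] [[0.5092, -0.1703], [0.4441, -0.1185], [0.5077, -0.0357], [0.5787, -0.0922]]
```

View pics/w1.png

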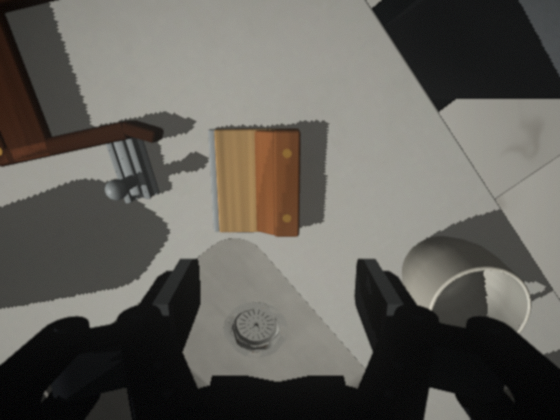

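Call:
{"api": "play_rows", "payload": {"travel": [[-0.3, 0, 5], [-0.3, 0, 10], [-0.3, 0, 15], [-0.3, 0, 17], [-0.3, 0, 18], [-0.3, 0, 18.7], [-0.3, 0, 18.7]], "dr": [[0, 0, 0], [0, 0, 0], [0, 0, 0], [0, 0, 0], [0, 0, 0], [0, 0, 0], [0, 0, 0]], "fingers": [6, 6, 6, 6, 6, 6, 6]}}

```text
time: 3.55
tool_pos: [0.492, -0.0915, 0.0125]
tool_rot: [-0.434, 0.901, -0.0, 0.0]
wrist_force: [0.2, 0.2, 0.5]
finger_gap: 0.0601
gripper_force: 0.0
```

Call:
{"api": "play_rows", "payload": {"travel": [[0, 0, 0], [0, 0, 0], [0, 0, 0], [0, 0, 0], [0, 0, 0], [0, 0, 0]], "dr": [[0, 0, 0], [0, 0, 0], [0, 0, 0], [0, 0, 0], [0, 0, 0], [0, 0, 0]], "fingers": [4.5, 4, 3.6, 3, 3, 3], "force": 20}}

```text
time: 4.15
tool_pos: [0.4915, -0.091, 0.0134]
tool_rot: [-0.435, 0.901, 0.0, 0.0]
wrist_force: [-5.6, 5.3, 10.2]
finger_gap: 0.0337
gripper_force: 18.2
```

```bash
python3 -c "
from h import *
show();print(arm.state()['gripper_force']);look('w2')"
```

```text
4.15 tcp [ 0.4915 -0.091   0.0134] yaw -128.5 F [-5.6  5.3 10.2] gap 0.0337 q [ 0.21  0.33 -0.63 -0.   -0.61 -0.88]
18.161385396961123
```

View pics/w2.png

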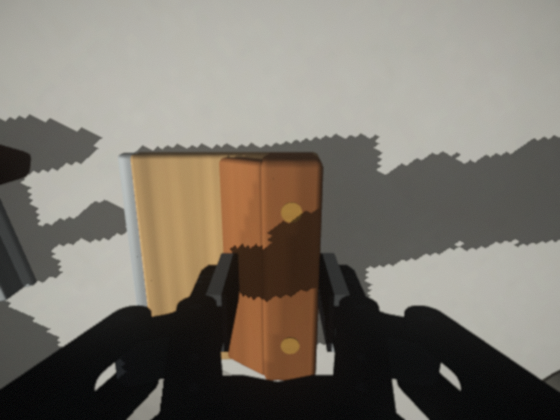

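```bash
python3 -c "
from h import *
T=np.array(arm.calibration('top')['pose'])
c=np.array([[355,68],[525,150],[335,137],[475,197],[300,225],[348,150],[452,285],[490,200]])/3.7+[250,135]
w=px2w(c,.026,T,'top');print(w.round(3).tolist())
for a,b in((0,1),(2,3),(4,5),(6,7)):d=w[b]-w[a];print(np.degrees(np.arctan2(d[1],d[0])))
rows(.433,-.2248,.0134,-114)"
```

```text
[[0.672, -0.262], [0.61, -0.38], [0.622, -0.246], [0.576, -0.343], [0.558, -0.218], [0.612, -0.255], [0.514, -0.323], [0.574, -0.353]]
-118.00553850732324
-115.12938881895414
-34.074136509467884
-26.71014777880884
t 4.2 travel [14.12, -3.74, -0.01] dr [-0.02, 0.04, -14.47]
```

Call:
{"api": "play_rows", "payload": {"travel": [[1, -0.1, 0], [2.5, -0.4, 0], [4.2, -0.7, 0], [5.9, -1.2, 0], [7.6, -1.7, 0], [9.3, -2.2, 0], [11, -2.7, 0], [12, -3, 0]], "dr": [[0, 0, -1], [0, 0, -2.5], [0, 0, -4.5], [0, 0, -6.5], [0, 0, -8.5], [0, 0, -10.5], [0, 0, -12.5], [0, 0, -14.5]], "fingers": [3, 3, 3, 3, 3, 3, 3, 3]}}

```text
time: 5.0
tool_pos: [0.4423, -0.2046, 0.0137]
tool_rot: [-0.546, 0.838, -0.001, 0.002]
wrist_force: [0.5, 3.5, 4.6]
finger_gap: 0.0331
gripper_force: 19.9
```

```bash
python3 -c "
from h import *
show();print(arm.state()['gripper_force']);T,im=look('w3','wrist',['scraper_wide','dock','dock_home','scraper_narrow']);look('t3','top',['scraper_wide','scraper_narrow','dock','dock_home'])
cv2.imwrite('pics/v3.png',np.hstack([cv2.resize(im,(400,300)),cv2.resize(cv2.imread('pics/t3.png')[135:295,250:450],(400,300),interpolation=cv2.INTER_CUBIC)]))"
```

```text
5.0 tcp [ 0.4423 -0.2046  0.0137] yaw -113.9 F [0.5 3.5 4.6] gap 0.0331 q [-0.03  0.31 -0.66  0.   -0.59 -0.39]
19.859499684534967
scraper_wide [([0.4619, -0.2169, 0.0026], 0.78)]
dock []
dock_home []
scraper_narrow [([0.4601, -0.2142, 0.0046], 0.46)]
scraper_wide [([0.5966, -0.178, 0.0445], 0.37)]
scraper_narrow [([0.3709, -0.3332, -0.002], 0.68)]
dock [([0.599, -0.2998, 0.0018], 0.56)]
dock_home [([0.5953, -0.2961, -0.0003], 0.79)]
```

View pics/v3.png

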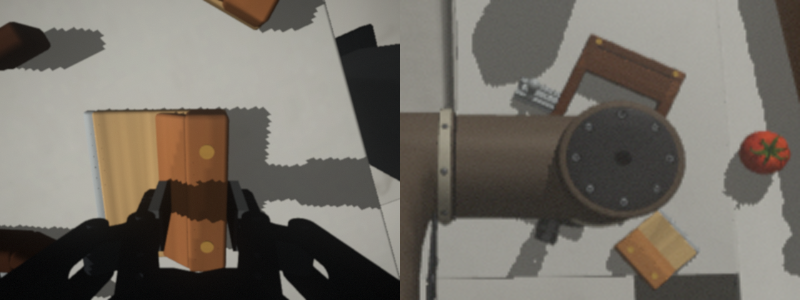

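```bash
cat > fit.py <<'E'
from h import *
from scipy.optimize import minimize
P=[[(-72,53),(38,53),(38,69),(-72,69)],[(-72,53),(-72,69),(-98,77),(-98,65)]]
P=[np.array(p,float) for p in P];P+=[p*[1,-1] for p in P]+[np.array([(-3,-69),(-3,69),(51,69),(51,-69)],float)]
def mask(q,T,K,S=4):
    m=np.zeros((420*S,560*S),np.uint8);c,s=np.cos(q[2]),np.sin(q[2])
    for k,p in enumerate(P):
        p=p.copy()
        if k==4:p[2:,0]=q[3]
        xy=p/1000@np.array([[c,s],[-s,c]])+q[:2];uv=[]
        for z in((.026,.015) if k==4 else (.026,0)):
            w=np.c_[xy,np.full(len(xy),z)];cc=(w-T[:3,3])@T[:3,:3]
            uv.append(np.c_[K[0,0]*cc[:,0]/-cc[:,2]+K[0,2],K[1,1]*-cc[:,1]/-cc[:,2]+K[1,2]])
        cv2.fillConvexPoly(m,cv2.convexHull(((np.vstack(uv)+.5)*S).astype(np.float32)).round().astype(np.int32),255)
    return cv2.resize(m,(560,420),interpolation=cv2.INTER_AREA)/255.
def brown(im,box,thr=12):
    b=np.zeros(im.shape[:2]);u0,v0,u1,v1=box;s=im[v0:v1,u0:u1].astype(int)
    b[v0:v1,u0:u1]=((s[...,2]-s[...,0])>thr)&(s[...,2]<150);return b
if __name__=="__main__":
    for n,cam,box in(("top0","top",(312,145,400,230)),("w1","wrist",(0,0,190,170))):
        im=cv2.imread(f"pics/{n}.png");K=np.array(arm.calibration(cam)["camera_matrix"])
        T=np.load("pics/w1.npy") if cam=="wrist" else np.array(arm.calibration(cam)["pose"])
        b=brown(im,box);W=np.zeros_like(b);W[box[1]:box[3],box[0]:box[2]]=1
        f=lambda q:float((W*(mask(q,T,K)-b)**2).sum())
        x0=np.array([.602,-.3,np.radians(-25.),51.]);sim=np.vstack([x0]+[x0+d for d in np.diag([.006,.006,.05,5])])
        r=minimize(f,x0,method="Nelder-Mead",options=dict(initial_simplex=sim,maxiter=300))
        print(n,b.sum(),r.fun,r.x[:2].round(4),np.degrees(r.x[2]).round(2),r.x[3].round(1))
E
python3 fit.py
```

```text
top0 1395.0 113.89694732795078 [ 0.6051 -0.3018] -26.56 45.0
w1 5663.0 898.1755632449059 [ 0.6067 -0.3038] -26.79 54.9
```

```bash
python3 -c "
from h import *
show();rows(.4435,-.2205,.0137,-116.6)"
```

```text
5.5 tcp [ 0.442  -0.2044  0.0136] yaw -114.0 F [-0.1 -4.6  6.5] gap 0.0331 q [-0.03  0.32 -0.66  0.   -0.59 -0.39]
t 5.5 travel [1.41, -0.79, -0.01] dr [-0.19, 0.02, 2.6]
```

Call:
{"api": "play_rows", "payload": {"travel": [[0.7, -0.4, 0], [1.4, -0.8, 0], [1.4, -0.8, 0]], "dr": [[0, 0, 1.3], [0, 0, 2.6], [0, 0, 2.6]], "fingers": [3, 3, 3]}}

```text
time: 5.8
tool_pos: [0.4437, -0.2202, 0.0136]
tool_rot: [-0.525, 0.851, -0.001, 0.001]
wrist_force: [0.2, -0.9, 8.1]
finger_gap: 0.033
gripper_force: 21.9
```

```bash
python3 -c "
from h import *
show();look('w4')"
```

```text
5.8 tcp [ 0.4437 -0.2202  0.0136] yaw -116.6 F [ 0.2 -0.9  8.1] gap 0.033 q [-0.06  0.33 -0.64  0.   -0.6  -0.4 ]
```

View pics/w4.png

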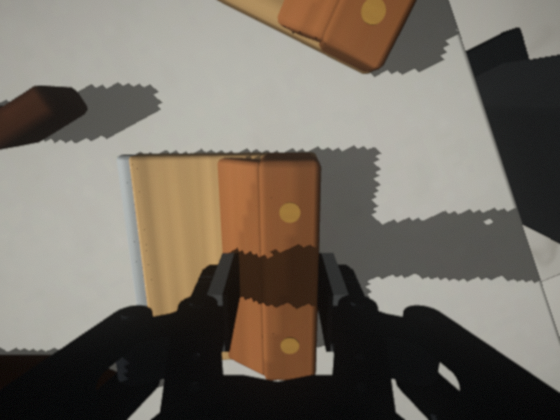

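```bash
python3 -c "
from h import *
T=np.load('pics/w4.npy')
o=np.array([.604,-.302]);a=np.radians(-26.6);M=np.array([[np.cos(a),-np.sin(a)],[np.sin(a),np.cos(a)]])
D=lambda uv,z:((px2w(uv,z,T,'wrist')-o)@M*1000).round(1)
print('tip top (65,87),(85,97)',D([[65,87],[85,97],[80,108]],.026).tolist())
print('scraper blade -y corner (122,155) rear top (317,155)',D([[122,155]],.01).tolist(),D([[319,157],[316,375]],.024).tolist())
print('+y flare inner end (113,378),(60,352)',D([[113,378],[60,355]],.026).tolist())
for n,uv in(('screw',[[289,213],[290,346]]),):print(D(uv,.024).tolist())
"
```

```text
tip top (65,87),(85,97) [[-106.6, -74.8], [-113.0, -71.5], [-110.7, -67.9]]
scraper blade -y corner (122,155) rear top (317,155) [[-116.4, -49.0]] [[-195.2, -50.3], [-196.9, 47.1]]
+y flare inner end (113,378),(60,352) [[-107.3, 47.0], [-85.9, 35.0]]
[[-184.3, -28.6], [-185.2, 31.9]]
```

Call:
{"api": "play_rows", "payload": {"travel": [[0, -0.8, 0], [0, -1.6, 0], [0, -2.4, 0], [0, -3.2, 0], [0, -4, 0], [0, -4.8, 0], [0, -5.5, 0], [0, -6, 0]], "dr": [[0, 0, 0], [0, 0, 0], [0, 0, 0], [0, 0, 0], [0, 0, 0], [0, 0, 0], [0, 0, 0], [0, 0, 0]], "fingers": [3, 3, 3, 3, 3, 3, 3, 3]}}

```text
time: 6.65
tool_pos: [0.4889, -0.2456, 0.0133]
tool_rot: [-0.525, 0.851, 0.004, -0.004]
wrist_force: [-23.6, 12.5, 37.1]
finger_gap: 0.0333
gripper_force: 40.9
```

```bash
python3 -c "
from h import *
show();look('w5')"
```

```text
6.65 tcp [ 0.4889 -0.2456  0.0133] yaw -116.7 F [-23.6  12.5  37.1] gap 0.0333 q [-0.11  0.4  -0.51 -0.   -0.67 -0.36]
```

View pics/w5.png

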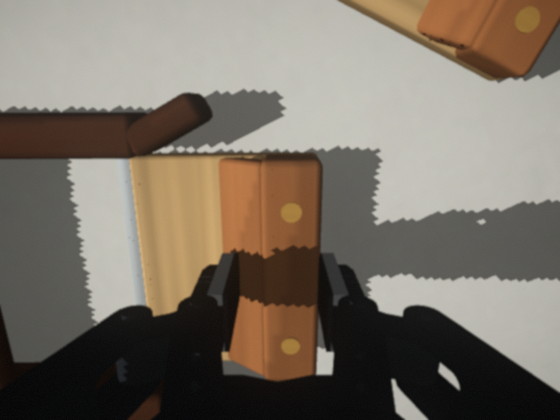

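```bash
python3 -c "
from h import *
T=np.load('pics/w5.npy')
o=np.array([.597,-.298]);a=np.radians(-26.6);M=np.array([[np.cos(a),-np.sin(a)],[np.sin(a),np.cos(a)]])
D=lambda uv,z:((px2w(uv,z,T,'wrist')-o)@M*1000).round(1).tolist()
print('cheek inner top',D([[5,157],[60,157.5],[125,157.5]],.026),'cheek outer top',D([[5,113],[130,113]],.026))
print('scraper -y edge',D([[135,155],[215,155]],.01),D([[319,157]],.024))
print('roof front',D([[2,310],[10,360]],.026), '+y cheek inner', D([[20,363],[90,363]],.026))
"
```

```text
cheek inner top [[-21.8, -53.9], [-41.4, -53.7], [-64.8, -53.6]] cheek outer top [[-25.0, -69.3], [-68.4, -69.1]]
scraper -y edge [[-62.3, -52.2], [-94.7, -52.0]] [[-135.3, -53.1]]
roof front [[-7.3, 8.6], [-5.5, 32.9]] +y cheek inner [[-9.4, 34.5], [-39.2, 34.8]]
```

Call:
{"api": "play_rows", "payload": {"travel": [[0, 0.9, 0], [0, 1.6, 0], [-0.3, 1.6, 0], [-0.35, 1.6, 0], [-0.35, 1.0, 0], [-0.35, 0.5, 0], [-0.35, 0, 0], [-0.35, 0, 0]], "dr": [[0, 0, 0], [0, 0, 0], [0, 0, 0], [0, 0, 0], [0, 0, 0], [0, 0, 0], [0, 0, 0], [0, 0, 0]], "fingers": [3, 3, 3, 3, 3, 3, 3, 3]}}

```text
time: 7.5
tool_pos: [0.489, -0.2415, 0.0133]
tool_rot: [-0.525, 0.851, 0.005, -0.005]
wrist_force: [-26.3, 18.5, 45.5]
finger_gap: 0.033
gripper_force: 46.1
```

```bash
python3 -c "
from h import *
show();print(arm.state()['wrist_torque'].round(2));T,im=look('w6')"
```

```text
7.5 tcp [ 0.489  -0.2415  0.0133] yaw -116.7 F [-26.3  18.5  45.5] gap 0.033 q [-0.1   0.4  -0.51 -0.   -0.67 -0.36]
[ 6.06  9.44 -0.04]
```

```bash
python3 -c "
from h import *
o=np.array([.597,-.298]);a=np.radians(-26.6);M=np.array([[np.cos(a),-np.sin(a)],[np.sin(a),np.cos(a)]])
im=cv2.imread('pics/w6.png');T=np.load('pics/w6.npy');T5=np.load('pics/w5.npy')
D=lambda uv,z,T=T:((px2w(uv,z,T,'wrist')-o)@M*1000).round(1).tolist()
print('w5 row363 z0',D([[20,363],[90,363]],0,T5),'corner',D([[122,360],[122,380]],.01,T5))
for c in(20,60,100,125):print(c,[(r,im[r,c].tolist()) for r in range(335,385,4)])
for c in(20,60,100):print('top',c,[(r,im[r,c].tolist()) for r in range(140,180,4)])
A=im[:, :260];B=cv2.resize(A[330:420,0:240],None,fx=3.3,fy=3.3,interpolation=cv2.INTER_CUBIC);C=cv2.resize(A[80:180,0:240],None,fx=2.9,fy=2.9,interpolation=cv2.INTER_CUBIC)
C=cv2.resize(C,(B.shape[1],290));V=np.vstack([C,B]);V=cv2.convertScaleAbs(V,alpha=2.2,beta=10);cv2.imwrite('pics/v6.png',V[:600]);print(V.shape)
"
```

```text
w5 row363 z0 [[12.3, 55.9], [-23.4, 56.3]] corner [[-45.0, 46.5], [-43.6, 58.1]]
20 [(335, [80, 84, 84]), (339, [81, 85, 85]), (343, [78, 83, 83]), (347, [79, 83, 84]), (351, [78, 83, 83]), (355, [72, 76, 78]), (359, [10, 13, 19]), (363, [12, 15, 23]), (367, [7, 10, 17]), (371, [6, 10, 17]), (375, [8, 10, 14]), (379, [10, 8, 10]), (383, [9, 8, 8])]
60 [(335, [82, 85, 86]), (339, [81, 86, 86]), (343, [81, 86, 86]), (347, [73, 77, 77]), (351, [15, 15, 15]), (355, [12, 11, 11]), (359, [9, 9, 9]), (363, [12, 12, 12]), (367, [10, 9, 10]), (371, [9, 8, 9]), (375, [11, 9, 11]), (379, [10, 8, 9]), (383, [10, 10, 9])]
100 [(335, [16, 18, 17]), (339, [15, 14, 14]), (343, [15, 14, 15]), (347, [16, 15, 15]), (351, [14, 14, 14]), (355, [14, 13, 14]), (359, [13, 13, 13]), (363, [12, 12, 11]), (367, [13, 12, 13]), (371, [9, 12, 9]), (375, [11, 11, 11]), (379, [11, 13, 21]), (383, [9, 13, 20])]
125 [(335, [17, 18, 17]), (339, [17, 16, 16]), (343, [15, 16, 15]), (347, [13, 12, 13]), (351, [14, 13, 12]), (355, [18, 16, 16]), (359, [16, 15, 15]), (363, [26, 24, 22]), (367, [23, 21, 20]), (371, [28, 25, 23]), (375, [17, 15, 15]), (379, [29, 28, 25]), (383, [14, 13, 14])]
top 20 [(140, [30, 41, 64]), (144, [27, 37, 57]), (148, [38, 43, 50]), (152, [84, 89, 89]), (156, [83, 88, 89]), (160, [82, 87, 88]), (164, [83, 88, 88]), (168, [83, 88, 88]), (172, [82, 87, 87]), (176, [83, 87, 88])]
top 60 [(140, [34, 45, 67]), (144, [31, 41, 60]), (148, [65, 71, 78]), (152, [84, 90, 91]), (156, [90, 95, 95]), (160, [86, 91, 92]), (164, [91, 96, 96]), (168, [100, 107, 107]), (172, [88, 93, 92]), (176, [86, 92, 92])]
top 100 [(140, [35, 46, 69]), (144, [33, 42, 61]), (148, [105, 113, 119]), (152, [182, 192, 193]), (156, [182, 191, 192]), (160, [182, 190, 192]), (164, [182, 192, 193]), (168, [183, 192, 193]), (172, [185, 193, 194]), (176, [183, 192, 193])]
(587, 792, 3)
```

View pics/v6.png

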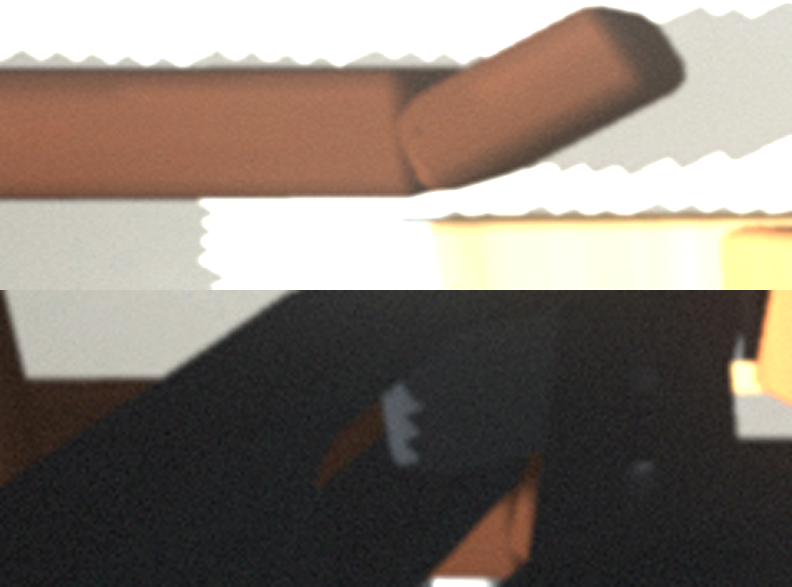

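Call:
{"api": "play_rows", "payload": {"travel": [[0, 0.5, 0], [0, 0.9, 0], [0, 0.9, 0], [0, 0.9, 0], [0, 0.9, 0], [0, 0.9, -2], [0, 0.9, -5], [0, 0.9, -9]], "dr": [[0, 0, 0], [0, 0, 0], [0, 0, 0], [0, 0, 0], [0, 0, 0], [0, 0, 0], [0, 0, 0], [0, 0, 0]], "fingers": [3, 3, 5, 6, 6, 6, 6, 6]}}

```text
time: 8.35
tool_pos: [0.4877, -0.2392, 0.1014]
tool_rot: [-0.525, 0.851, 0.002, -0.002]
wrist_force: [1.0, 0.5, -0.3]
finger_gap: 0.0597
gripper_force: 0.0
```

```bash
python3 -c "
from h import *
show();rows(.45,-.222,.12,-206.6)"
```

```text
8.35 tcp [ 0.4877 -0.2392  0.1014] yaw -116.6 F [ 1.   0.5 -0.3] gap 0.0597 q [-0.1   0.27 -0.45 -0.   -0.86 -0.37]
t 8.35 travel [0.15, 4.15, -1.84] dr [0.16, -0.28, 89.99]
```

Call:
{"api": "play_rows", "payload": {"travel": [[0.1, 4.1, -6], [0.1, 4.1, -10], [0.1, 4.1, -10], [0.1, 4.1, -10], [0.1, 4.1, -10], [0.1, 4.1, -10], [0.1, 4.1, -10], [0.1, 4.1, -10]], "dr": [[0, 0, 8.5], [0, 0, 17], [0, 0, 25], [0, 0, 33], [0, 0, 41], [0, 0, 49], [0, 0, 57], [0, 0, 65]], "fingers": [5, 5, 5, 5, 5, 5, 5, 5]}}

```text
time: 9.15
tool_pos: [0.4519, -0.222, 0.2019]
tool_rot: [0.017, 1.0, 0.0, -0.001]
wrist_force: [0.6, -0.5, 0.2]
finger_gap: 0.0502
gripper_force: 0.0
```

Call:
{"api": "play_rows", "payload": {"travel": [[0, 0, 0], [0, 0, 0], [0, 0, 0], [0, 0, 0]], "dr": [[0, 0, 8.3], [0, 0, 16.6], [0, 0, 25], [0, 0, 25]], "fingers": [5, 5, 5, 5]}}

```text
time: 9.55
tool_pos: [0.4519, -0.222, 0.2019]
tool_rot: [0.231, 0.973, 0.0, -0.001]
wrist_force: [-0.6, 0.8, -0.7]
finger_gap: 0.0502
gripper_force: 0.0
```

```bash
python3 -c "
from h import *
show();T,im=look('w7','wrist',['scraper_wide','dock','dock_home','bolt_knob'])
"
```

```text
9.55 tcp [ 0.4519 -0.222   0.2019] yaw 153.3 F [-0.6  0.8 -0.7] gap 0.0502 q [-0.07  0.1  -0.4  -0.   -1.07 -1.97]
scraper_wide []
dock [([0.6012, -0.2977, 0.0021], 0.81)]
dock_home [([0.5919, -0.2939, -0.0048], 0.72), ([0.5984, -0.1774, 0.0473], 0.64)]
bolt_knob [([0.5971, -0.1749, 0.0473], 0.63), ([0.5115, -0.2517, 0.002], 0.32)]
```

View pics/w7.png

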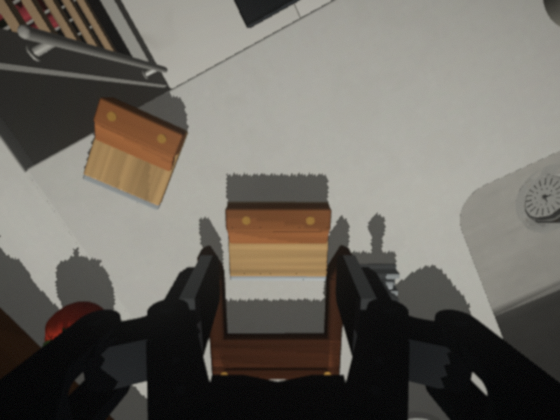

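```bash
python3 -c "
from h import *
im=cv2.imread('pics/w7.png').astype(int);T=np.load('pics/w7.npy')
o=np.array([.6,-.2985]);a=np.radians(-26.6);M=np.array([[np.cos(a),-np.sin(a)],[np.sin(a),np.cos(a)]])
D=lambda uv,z:((px2w(uv,z,T,'wrist')-o)@M*1000).round(1).tolist()
for r in(255,270,285,292,310,325):print(r,'L',[(c,int(im[r,c,2]),int(im[r,c,2]-im[r,c,0])) for c in range(210,240,2)],'R',[(c,int(im[r,c,2]),int(im[r,c,2]-im[r,c,0])) for c in range(314,344,2)])
for c in(240,278,316):print(c,[(q,int(im[q,c,2]),int(im[q,c,2]-im[q,c,0])) for q in list(range(196,212,2))+list(range(268,290,2))+list(range(324,348,2))])
"
```

```text
255 L [(210, 43, 4), (212, 36, 5), (214, 31, 8), (216, 48, 4), (218, 77, 6), (220, 83, 6), (222, 109, 8), (224, 165, 10), (226, 171, 10), (228, 158, 20), (230, 152, 67), (232, 157, 71), (234, 159, 73), (236, 160, 72), (238, 160, 72)] R [(314, 156, 72), (316, 155, 72), (318, 155, 70), (320, 154, 71), (322, 155, 71), (324, 155, 70), (326, 128, 55), (328, 83, 13), (330, 83, 6), (332, 77, 7), (334, 49, 9), (336, 30, 11), (338, 28, 8), (340, 27, 8), (342, 29, 6)]
270 L [(210, 25, 4), (212, 26, 4), (214, 26, 4), (216, 26, 4), (218, 27, 5), (220, 31, 9), (222, 35, 9), (224, 115, 10), (226, 168, 8), (228, 151, 11), (230, 127, 48), (232, 144, 65), (234, 143, 64), (236, 144, 65), (238, 145, 65)] R [(314, 153, 70), (316, 154, 69), (318, 154, 71), (320, 154, 70), (322, 154, 71), (324, 149, 68), (326, 91, 41), (328, 31, 10), (330, 27, 11), (332, 30, 12), (334, 37, 16), (336, 33, 13), (338, 23, 5), (340, 21, 4), (342, 22, 4)]
285 L [(210, 22, 2), (212, 23, 3), (214, 22, 4), (216, 21, 2), (218, 25, 5), (220, 41, 18), (222, 31, 14), (224, 67, 9), (226, 157, 10), (228, 171, 10), (230, 169, 10), (232,
[... 2333 characters left out ...]
2, 173, 10), (284, 173, 10), (286, 172, 10), (288, 171, 9), (324, 78, 4), (326, 80, 5), (328, 78, 3), (330, 78, 5), (332, 69, 5), (334, 34, 10), (336, 26, 12), (338, 34, 16), (340, 52, 30), (342, 58, 33), (344, 58, 31), (346, 56, 33)]
316 [(196, 84, 5), (198, 84, 6), (200, 81, 7), (202, 65, 14), (204, 48, 19), (206, 48, 21), (208, 59, 30), (210, 98, 55), (268, 163, 74), (270, 154, 69), (272, 155, 71), (274, 165, 74), (276, 159, 37), (278, 162, 0), (280, 174, 2), (282, 173, 9), (284, 172, 8), (286, 172, 9), (288, 172, 9), (324, 79, 6), (326, 80, 7), (328, 79, 5), (330, 78, 5), (332, 63, 6), (334, 29, 8), (336, 26, 12), (338, 35, 18), (340, 57, 32), (342, 62, 36), (344, 59, 35), (346, 58, 34)]
```

Call:
{"api": "play_rows", "payload": {"travel": [[0, -0.4, 5], [0, -0.4, 10], [0, -0.4, 15], [0, -0.4, 17.5], [0, -0.4, 18.7], [0, -0.4, 19.3], [0, -0.4, 19.7], [0, -0.4, 19.7]], "dr": [[0, 0, 0], [0, 0, 0], [0, 0, 0], [0, 0, 0], [0, 0, 0], [0, 0, 0], [0, 0, 0], [0, 0, 0]], "fingers": [5, 5, 5, 5, 5, 5, 5, 5]}}

```text
time: 10.6
tool_pos: [0.4506, -0.2258, 0.0056]
tool_rot: [0.23, 0.973, 0.0, 0.0]
wrist_force: [-0.4, 0.4, 0.2]
finger_gap: 0.0498
gripper_force: 0.0
```

```bash
python3 -c "
from h import *
show();T=np.load('pics/w7.npy')
o=np.array([.6,-.2985]);a=np.radians(-26.6);M=np.array([[np.cos(a),-np.sin(a)],[np.sin(a),np.cos(a)]])
D=lambda uv,z:((px2w(uv,z,T,'wrist')-o)@M*1000).round(1).tolist()
print('tip',D([[278,278]],.01),'roof',D([[278,334]],.015),D([[278,339]],.026),'slot',D([[225,292],[323.5,292]],0),'rear',D([[278,209]],.024),'tcp',(arm.state()['tool_pos'][:2]-o)@M)
"
```

```text
10.6 tcp [ 0.4506 -0.2258  0.0056] yaw 153.5 F [-0.4  0.4  0.2] gap 0.0498 q [-0.07  0.35 -0.63  0.   -0.59 -1.96]
tip [[-62.3, 2.2]] roof [[1.2, 2.1]] [[-0.8, 2.1]] slot [[-40.5, -54.7], [-40.3, 51.0]] rear [[-140.8, 2.4]] tcp [-0.16613731 -0.00191275]
```

Call:
{"api": "play_rows", "payload": {"travel": [[-0.5, 0, 0], [-1, 0, 0], [-1.5, 0, 0], [-2, 0, 0], [-2.5, 0, 0], [-3, 0, 0]], "dr": [[0, 0, 0], [0, 0, 0], [0, 0, 0], [0, 0, 0], [0, 0, 0], [0, 0, 0]], "fingers": [5, 5, 5, 5, 5, 5]}}

```text
time: 11.2
tool_pos: [0.4772, -0.2394, 0.0053]
tool_rot: [0.23, 0.973, 0.0, -0.0]
wrist_force: [-3.0, 0.4, 2.7]
finger_gap: 0.0497
gripper_force: 1.6
```

```bash
cat >> h.py <<'E'
o=np.array([.6,-.2985]);a=np.radians(-26.6);M=np.array([[np.cos(a),-np.sin(a)],[np.sin(a),np.cos(a)]])
def prog():
    s=arm.state();show();print("tcp dock mm",((s["tool_pos"][:2]-o)@M*1000).round(1),"F dock",(s["wrist_force"][:2]@M).round(1))
E
python3 -c "
from h import *
prog()"
```

```text
11.2 tcp [ 0.4772 -0.2394  0.0053] yaw 153.4 F [-3.   0.4  2.7] gap 0.0497 q [-0.1   0.39 -0.56 -0.   -0.62 -1.94]
tcp dock mm [-136.3   -2.2] F dock [-2.9 -1. ]
```

Call:
{"api": "play_rows", "payload": {"travel": [[-0.7, 0, 0], [-1.4, 0, 0], [-2.1, 0, 0], [-2.8, 0, 0], [-3.5, 0, 0], [-4.2, 0, 0], [-4.9, 0, 0], [-5.5, 0, 0]], "dr": [[0, 0, 0], [0, 0, 0], [0, 0, 0], [0, 0, 0], [0, 0, 0], [0, 0, 0], [0, 0, 0], [0, 0, 0]], "fingers": [5, 5, 5, 5, 5, 5, 5, 5]}}

```text
time: 12.0
tool_pos: [0.527, -0.2642, 0.0053]
tool_rot: [0.23, 0.973, -0.0, 0.0]
wrist_force: [-2.5, 0.9, 2.5]
finger_gap: 0.0498
gripper_force: 1.2
```

```bash
python3 -c "
from h import *
prog();T,im=look('w8')
im=im.astype(int)
for c in(255,278,300):print(c,[(q,int(im[q,c,2]),int(im[q,c,2]-im[q,c,0])) for q in range(60,420,6)])"
```

```text
12.0 tcp [ 0.527  -0.2642  0.0053] yaw 153.4 F [-2.5  0.9  2.5] gap 0.0498 q [-0.13  0.46 -0.43  0.   -0.68 -1.9 ]
tcp dock mm [-80.7  -2. ] F dock [-2.6 -0.3]
255 [(60, 179, 10), (66, 207, 11), (72, 208, 10), (78, 211, 10), (84, 209, 11), (90, 212, 12), (96, 210, 10), (102, 211, 9), (108, 212, 9), (114, 213, 9), (120, 213, 10), (126, 214, 10), (132, 215, 9), (138, 215, 10), (144, 215, 11), (150, 216, 9), (156, 214, 8), (162, 216, 11), (168, 216, 10), (174, 215, 10), (180, 215, 9), (186, 215, 9), (192, 216, 10), (198, 216, 10), (204, 215, 10), (210, 215, 9), (216, 215, 10), (222, 217, 10), (228, 193, 9), (234, 109, 7), (240, 107, 6), (246, 106, 6), (252, 104, 5), (258, 104, 6), (264, 104, 6), (270, 106, 7), (276, 106, 6), (282, 104, 6), (288, 100, 8), (294, 54, 29), (300, 48, 26), (306, 57, 30), (312, 53, 31), (318, 64, 38), (324, 129, 79), (330, 137, 84), (336, 137, 85), (342, 137, 85), (348, 149, 92), (354, 155, 95), (360, 156, 98), (366, 170, 106), (372, 174, 108), (378, 46, 26), (384, 20, 7), (390, 19, 6), (396, 19, 4), (402, 18, 5), (408, 14, 2), (414, 13, 1)]
278 [(60, 101, 5),
[... 1128 characters left out ...]
 216, 9), (150, 215, 10), (156, 217, 10), (162, 217, 10), (168, 217, 9), (174, 217, 9), (180, 217, 11), (186, 217, 11), (192, 217, 11), (198, 216, 10), (204, 215, 10), (210, 215, 10), (216, 216, 10), (222, 216, 9), (228, 212, 10), (234, 110, 6), (240, 111, 7), (246, 106, 7), (252, 107, 7), (258, 106, 5), (264, 104, 5), (270, 103, 6), (276, 105, 7), (282, 104, 6), (288, 101, 8), (294, 55, 29), (300, 50, 27), (306, 56, 32), (312, 54, 29), (318, 66, 39), (324, 130, 80), (330, 136, 84), (336, 138, 84), (342, 138, 86), (348, 145, 90), (354, 154, 94), (360, 153, 94), (366, 176, 107), (372, 166, 102), (378, 43, 21), (384, 21, 8), (390, 19, 6), (396, 21, 4), (402, 15, 4), (408, 15, 3), (414, 14, 2)]
```

Call:
{"api": "play_rows", "payload": {"travel": [[-0.4, 0, 0], [-0.8, 0, 0], [-1.2, 0, 0], [-1.5, 0, 0], [-1.8, 0, 0], [-2.1, 0, 0]], "dr": [[0, 0, 0], [0, 0, 0], [0, 0, 0], [0, 0, 0], [0, 0, 0], [0, 0, 0]], "fingers": [5, 5, 5, 5, 5, 5]}}

```text
time: 12.65
tool_pos: [0.5452, -0.2733, 0.0054]
tool_rot: [0.23, 0.973, 0.0, -0.0]
wrist_force: [-0.7, 1.4, 0.1]
finger_gap: 0.0498
gripper_force: 0.7
```

```bash
python3 -c "
from h import *
prog()"
```

```text
12.65 tcp [ 0.5452 -0.2733  0.0054] yaw 153.4 F [-0.7  1.4  0.1] gap 0.0498 q [-0.14  0.48 -0.38 -0.   -0.7  -1.89]
tcp dock mm [-60.3  -2. ] F dock [-1.2  1. ]
```

Call:
{"api": "play_rows", "payload": {"travel": [[-0.3, 0, 0], [-0.6, 0, 0], [-0.8, 0, 0], [-0.8, 0, 0]], "dr": [[0, 0, 0], [0, 0, 0], [0, 0, 0], [0, 0, 0]], "fingers": [5, 5, 5, 5]}}

```text
time: 13.05
tool_pos: [0.5455, -0.2743, 0.0045]
tool_rot: [0.231, 0.973, 0.001, -0.006]
wrist_force: [-18.6, 15.8, 18.9]
finger_gap: 0.0502
gripper_force: 12.0
```

```bash
python3 -c "
from h import *
prog()"
```

```text
13.05 tcp [ 0.5455 -0.2743  0.0045] yaw 153.3 F [-18.6  15.8  18.9] gap 0.0502 q [-0.15  0.49 -0.37 -0.   -0.72 -1.89]
tcp dock mm [-59.5  -2.7] F dock [-23.7   5.8]
```

Call:
{"api": "play_rows", "payload": {"travel": [[0.2, 0, 0], [1.0, 0, 0], [3, 0, 0], [5, 0, -4], [7, 0, -9], [7, 0, -14], [7, 0, -16], [7, 0, -16]], "dr": [[0, 0, 0], [0, 0, 0], [0, 0, 0], [0, 0, 0], [0, 0, 0], [0, 0, 0], [0, 0, 0], [0, 0, 0]], "fingers": [5, 5, 5, 5, 5, 5, 5, 5]}}

```text
time: 13.85
tool_pos: [0.4928, -0.2462, 0.1706]
tool_rot: [0.23, 0.973, 0.0, 0.005]
wrist_force: [0.7, -0.6, 0.5]
finger_gap: 0.0499
gripper_force: 0.0
```

```bash
python3 -c "
from h import *
prog();T,im=look('w9','wrist',['scraper_wide','dock','dock_home','bolt_knob'])
for t in('scraper_wide','dock','bolt_knob'):
  for d in arm.regions_of(t,'wrist')[:1]:
    ys,xs=np.where(d['region']);print(t,d['p'],xs.min(),xs.max(),ys.min(),ys.max())
D=lambda uv,z:((px2w(uv,z,T,'wrist')-o)@M*1000).round(1).tolist()
i=im.astype(int)
for c in(245,278,311):print(c,[(q,int(i[q,c,2]),int(i[q,c,2]-i[q,c,0])) for q in range(210,370,4)])
print(D([[278,q] for q in range(230,350,20)],.025))"
```

```text
13.85 tcp [ 0.4928 -0.2462  0.1706] yaw 153.5 F [ 0.7 -0.6  0.5] gap 0.0499 q [-0.11  0.2  -0.36  0.   -1.   -1.93]
tcp dock mm [-119.2   -1.3] F dock [ 0.9 -0.2]
scraper_wide [([0.5943, -0.2942, 0.0029], 0.66), ([0.3718, -0.3316, 0.0001], 0.54)]
dock [([0.6011, -0.2954, -0.0003], 0.79)]
dock_home [([0.5933, -0.2949, -0.001], 0.81)]
bolt_knob [([0.5935, -0.1766, 0.0479], 0.82)]
scraper_wide 0.7 225 336 255 307
dock 0.66 190 419 208 361
bolt_knob 0.92 357 420 246 279
245 [(210, 176, 10), (214, 177, 9), (218, 174, 9), (222, 175, 10), (226, 169, 11), (230, 85, 5), (234, 85, 5), (238, 84, 5), (242, 82, 5), (246, 85, 7), (250, 83, 7), (254, 81, 7), (258, 42, 20), (262, 44, 22), (266, 53, 29), (270, 108, 66), (274, 111, 68), (278, 157, 98), (282, 145, 89), (286, 127, 77), (290, 134, 83), (294, 146, 90), (298, 54, 30), (302, 77, 36), (306, 70, 33), (310, 26, 14), (314, 44, 24), (318, 58, 35), (322, 56, 32), (326, 64, 37), (330, 65, 38), (334, 61, 36), (338, 60, 35), (342, 66, 39), (346, 51, 30), (350, 51, 27), (354, 60, 32), (358, 71, 32), (362, 175, 10), (366, 174, 10)]
278 [(210, 176, 10)
[... 585 characters left out ...]
)]
311 [(210, 177, 8), (214, 177, 10), (218, 176, 10), (222, 175, 10), (226, 157, 8), (230, 83, 6), (234, 83, 4), (238, 83, 5), (242, 84, 6), (246, 84, 5), (250, 83, 5), (254, 80, 6), (258, 45, 22), (262, 45, 21), (266, 55, 31), (270, 114, 69), (274, 112, 69), (278, 151, 95), (282, 129, 80), (286, 119, 73), (290, 144, 91), (294, 128, 79), (298, 51, 28), (302, 79, 36), (306, 69, 32), (310, 25, 14), (314, 45, 28), (318, 62, 37), (322, 59, 35), (326, 61, 38), (330, 66, 39), (334, 66, 39), (338, 66, 39), (342, 66, 39), (346, 51, 28), (350, 53, 28), (354, 58, 32), (358, 72, 32), (362, 174, 9), (366, 176, 10)]
[[-82.7, -0.5], [-64.1, -0.5], [-44.9, -0.5], [-25.0, -0.5], [-4.4, -0.5], [17.0, -0.4]]
```

```bash
python3 -c "
from h import *
rows(.6136,-.142,.17,153.4)"
```

```text
t 14.25 travel [-6.48, 14.82, -0.59] dr [-0.04, -0.1, 0.01]
```

Call:
{"api": "play_rows", "payload": {"travel": [[-2, 4.5, 0], [-4, 9, 0], [-6.5, 14.8, 0], [-6.5, 14.8, 0], [-6.5, 14.8, 0], [-6.5, 14.8, 5], [-6.5, 14.8, 10], [-6.5, 14.8, 14]], "dr": [[0, 0, 0], [0, 0, 0], [0, 0, 0], [0, 0, 0], [0, 0, 0], [0, 0, 0], [0, 0, 0], [0, 0, 0]], "fingers": [0, 0, 0, 0, 0, 0, 0, 0]}}

```text
time: 15.05
tool_pos: [0.612, -0.143, 0.0229]
tool_rot: [0.23, 0.973, -0.0, -0.001]
wrist_force: [0.3, -1.1, -0.0]
finger_gap: -0.0002
gripper_force: 0.0
```

Call:
{"api": "play_rows", "payload": {"travel": [[0, 0, 0], [0, -0.5, 0], [0, -1, 0], [0, -1.5, 0], [0, -2, 0], [0, -2.5, 0]], "dr": [[0, 0, 0], [0, 0, 0], [0, 0, 0], [0, 0, 0], [0, 0, 0], [0, 0, 0]], "fingers": [0, 0, 0, 0, 0, 0]}}

```text
time: 15.65
tool_pos: [0.6038, -0.165, 0.027]
tool_rot: [0.23, 0.973, 0.0, 0.002]
wrist_force: [0.9, 2.0, 1.7]
finger_gap: -0.0001
gripper_force: 0.8
```

```bash
python3 -c "
from h import *
prog();look('w10','wrist',['bolt_knob'])"
```

```text
15.65 tcp [ 0.6038 -0.165   0.027 ] yaw 153.4 F [0.9 2.  1.7] gap -0.0001 q [ 0.04  0.47 -0.33  0.   -0.76 -2.08]
tcp dock mm [-56.4 121.1] F dock [-0.   2.2]
bolt_knob [([0.5924, -0.1851, 0.0459], 0.62)]
```

Call:
{"api": "play_rows", "payload": {"travel": [[0, -0.4, 0], [0, -0.8, 0], [0, -1.2, 0], [0, -1.6, 0], [0, -1.8, 0], [0, -2, 0], [0, -2, 0]], "dr": [[0, 0, 0], [0, 0, 0], [0, 0, 0], [0, 0, 0], [0, 0, 0], [0, 0, 0], [0, 0, 0]], "fingers": [0, 0, 0, 0, 0, 0, 0]}}

```text
time: 16.45
tool_pos: [0.5943, -0.182, 0.0254]
tool_rot: [0.23, 0.973, 0.0, 0.0]
wrist_force: [1.3, 4.6, 1.6]
finger_gap: 0.0001
gripper_force: 2.5
```

```bash
python3 -c "
from h import *
prog();look('w11','wrist',['bolt_knob'])"
```

```text
16.45 tcp [ 0.5943 -0.182   0.0254] yaw 153.4 F [1.3 4.6 1.6] gap 0.0001 q [ 0.02  0.47 -0.34 -0.   -0.76 -2.05]
tcp dock mm [-57.3 101.6] F dock [-0.9  4.6]
bolt_knob [([0.5858, -0.2047, 0.0464], 0.79)]
```

Call:
{"api": "play_rows", "payload": {"travel": [[0, -0.2, 0], [0, -0.4, 0], [0, -0.5, 0], [0, -0.5, 0]], "dr": [[0, 0, 0], [0, 0, 0], [0, 0, 0], [0, 0, 0]], "fingers": [0, 0, 0, 0]}}

```text
time: 16.95
tool_pos: [0.5941, -0.183, 0.0256]
tool_rot: [0.23, 0.973, 0.002, 0.002]
wrist_force: [5.6, 24.2, 1.1]
finger_gap: 0.0001
gripper_force: 12.0
```

```bash
python3 -c "
from h import *
prog()"
```

```text
16.95 tcp [ 0.5941 -0.183   0.0256] yaw 153.4 F [ 5.6 24.2  1.1] gap 0.0001 q [ 0.01  0.47 -0.34 -0.01 -0.76 -2.04]
tcp dock mm [-57.  100.6] F dock [-5.8 24.1]
```

Call:
{"api": "play_rows", "payload": {"travel": [[0, 0.7, 0], [0, 2, 0], [0, 4, 0], [0, 5, -4], [0, 5, -9], [0, 5, -14], [2, 2, -18], [2, 0, -18]], "dr": [[0, 0, 0], [0, 0, 0], [0, 0, 0], [0, 0, 0], [0, 0, 0], [0, 0, 0], [0, 0, 0], [0, 0, 0]], "fingers": [0, 0, 0, 0, 0, 0, 0, 0]}}

```text
time: 17.75
tool_pos: [0.5754, -0.1776, 0.2115]
tool_rot: [0.229, 0.973, 0.0, 0.004]
wrist_force: [0.3, -0.2, -0.2]
finger_gap: -0.0
gripper_force: 0.0
```

```bash
python3 -c "
from h import *
prog()
for c in('wrist','side'):
  look('end_'+c,c)
  for t in('bolt_knob','scraper_wide','dock_home','scraper_narrow','mug','tomato'):
    for d in arm.landmark_of(t,c)[:1]:print(c,t,d['point'].round(4) if hasattr(d['point'],'round') else d['point'],round(d['p'],2),((np.array(d['point'][:2])-o)@M*1000).round(1))"
```

```text
17.75 tcp [ 0.5754 -0.1776  0.2115] yaw 153.5 F [ 0.3 -0.2 -0.2] gap -0.0 q [ 0.03  0.25 -0.19  0.   -1.12 -2.06]
tcp dock mm [-76.1  97. ] F dock [ 0.4 -0. ]
wrist bolt_knob [0.585, -0.2, 0.0468] 0.9 [-57.5  81.4]
wrist scraper_wide [0.5963, -0.2923, 0.0043] 0.84 [-6.1  3.9]
wrist dock_home [0.5935, -0.2959, -0.0002] 0.83 [-7.  -0.6]
wrist scraper_narrow [0.3697, -0.3347, -0.0005] 0.59 [-189.7 -135.5]
side bolt_knob [0.584, -0.2015, 0.0457] 0.52 [-57.7  79.6]
side scraper_wide [0.5981, -0.2941, -0.0029] 0.77 [-3.7  3.1]
side dock_home [0.596, -0.2976, 0.0013] 0.98 [-4. -1.]
side scraper_narrow [0.3733, -0.331, 0.0011] 0.93 [-188.2 -130.6]
side mug [0.4219, 0.0919, 0.0047] 0.76 [-334.1  269.3]
side tomato [0.503, -0.4744, -0.0024] 0.66 [  -8.  -200.7]
```

Bolt closed (knob at dock y of about 80 mm), scraper home, bystanders unmoved.

```bash
python3 -c "
from station import arm
print(arm.finish_job())"
```

```text
the job is handed in; nothing more can be done
None
```

The wide scraper is fully home in the dock with the bolt pushed all the way across behind it; the narrow scraper, mug and tomato read where they started (the bowl was not re-checked), and the job is handed in at about 18 s.

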